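# Set and clamp the wood-turning indexing head

### The arm

A 7-joint arm with a two-finger parallel gripper is mounted at the origin on the work surface. World frame = base frame: x ahead of the robot, y to its left, z up, the work surface at z = 0. Lengths are in m, angles in rad, forces in N, time in s.
With the tool pointing down it reaches from about 0.425 to 0.875 m from the base axis. Payload 4.7 kg.
Tool frame: the origin (TCP) lies midway between the tips of the shut fingers; the grasp point (between the pads) lies 19 mm behind it; x points along the fingers, z is the direction in which the jaws open and shut, and the axes are right-handed (so a half turn about x gives the same grasp; the last joint's range is limited). The gripper opens to 87 mm and grips with 3 to 60 N. Pads are 19 mm wide; open, the fingers measure 117 mm over their backs; the gripper's body (75 mm by 190 mm) begins 51 mm behind the grasp point.
Start: joints at [1.321, 0.321, -0.07, 1.45, 0.023, 1.371, -0.057], TCP at [0.169, -0.628, 0.223] pointing down, gripper open.
Joint ranges: [-2.86, 2.86], [-0.3, 2.09], [-1.38, 1.24], [0.06, 2.45], [-1.56, 4.7], [0.09, 2.05], [-2.69, 2.69]. Speed limits (rad/s): [2.57, 2.57, 3.14, 3.14, 3.14, 3.14, 3.14].

### API

Orientations are given as a rotation vector (axis times angle).
In Python, from bench import ctrl gives the robot as it stands.
- The arm moves only by the shell command python3 -m pendant 'ROWS' [OPENING] [FORCE]. ROWS is JSON, a list of rows, each an object with "travel": the shift along the tool's x, y, z in m, a list of three; "twist": the turn about the tool's x in rad. In form: [{"travel": [x, y, z], "twist": twist}, ...]. A call has 1 to 10 rows; each row is the pose to reach, as a shift and turn from the pose measured when the call began, along the tool's axes at that moment; what a row does not reach only later rows make up. A row lasts 1/8 s, in which the tool goes at most 62.5 mm and 10.7 degrees, less where a joint would pass 70% of its speed; a pose out of reach is approached as far as the arm can. A call with a gripper value outside its range is refused whole. OPENING is the opening, from -1 (shut) to 1 (fully open), so that 0 is half open, set as the call begins (- or left out, the last holds). The fingers move at their own pace and stop on an object; FORCE is the grip in N (left out, the last holds). Time passes only in rows, so rows that repeat a pose let the fingers close. It gives the time, the measured TCP pose, the force and the opening at its end, in the units of the state.
- ctrl.get_state(): the state, without advancing time (a new reading comes with each control period).
- ctrl.get_image(name): name is "side" or "top"; returns the picture (480x640x3 uint8, red, green, blue); there is no depth.
- ctrl.camera_model(name): a dict with "K" (3x3 intrinsics, pixels), "rvec" (rotation vector, rad) and "tvec" (3), from world to camera coordinates, as OpenCV has them. Camera axes: x right, y down, z forward; pixel columns grow to the right and rows downward; lengths in m; the calibration is good to about 2 mm. A picture is of the moment at which its call begins. camera_model takes no time and is no camera call.
- ctrl.close_job(): hands the job in, once; it reports no verdict.
The state is a dict: "time": time; "joint_positions": joint angles; "qd": joint speeds; "joint_torque": joint torques, N m; "position": TCP position; "tool_rot": TCP orientation; "ft_force": force on the tool from outside, world axes, zero at the start; "torque": the same for the moment, N m; "grip_width": opening from 0.0 (shut) to 1.0 (fully open).
Only numpy, scipy, OpenCV 4.12 (cv2) and the standard library are available. Lean on these libraries where they do the work, as an engineer would, in place of code of your own. Each camera call takes 0.05 s, during which the arm holds its last target.

### The job

On the indexing head, turn the dial by pushing its finger tab until the dial's index mark lines up with the one long line on the scale collar. Then push the clamp lever all the way round to its closed stop (counter-clockwise seen from above), leaving the dial on the line. Only push with the fingers, never pinch the tab or the lever; do not turn the collar, and leave the loose things on the bench where they are.

Things in the scene. Friction and masses are not known exactly. Their poses are not given: they have to be found in the camera images.
- dial_axis (a point): Centre of the dial's top face, on its vertical axis, 61 mm above the bench. The dial is a flat steel disc 140 mm in diameter on top of a round cream-white indexing head bolted to the bench. Under and around the dial lies a wider aluminium scale collar (192 mm in diameter, top face 55 mm above the bench) with black scale lines. The white body of the head is 200 mm across with a foot of 224 mm.
- dial (a joint): Dial angle in rad, grows counter-clockwise seen from above; turns freely both ways through full turns, needs about 3 N at the tab and stays where it is left.
- dial_mark (a point): Outer end of the dial's index mark: a single black radial line, 4 mm wide, on the dial's top face from 30 mm to 70 mm from the axis. This point lies on the line at the dial's rim, 70 mm from the axis.
- tab_mid (a point): Middle of the black finger tab that stands on the dial diametrically opposite the index mark, 52 mm from the axis. The tab is an upright block 30 mm long (radially), 14 mm thick (along the direction of turning) and 35 mm tall; its top is 96 mm above the bench and this point about 17 mm below its top.
- target_line (a point): Inner end of the target line on the collar, 70 mm from the dial's axis, 55 mm above the bench. The target is the only long line of the scale: 4 mm wide and right across the visible collar (about 25 mm long); the other 35 lines, 10 degrees apart, are 10 mm long and 1.5 mm wide. Directly under dial_mark when the two line up.
- collar (a joint): Angle of the scale collar in rad, counter-clockwise from above; it is very stiff and must not be turned.
- lever_pivot (a point): Top of the clamp lever's pivot, on its vertical axis, 74 mm above the bench, on a lug 135 mm from the dial's axis.
- lever_push (a point): A point in the black bar of the clamp lever, 62 mm from its pivot axis, half-way up the bar (61 mm above the bench). The bar runs level and radially from the pivot to 91 mm from it, is 16 mm thick and 26 mm tall (48 to 74 mm above the bench).
- lever (a joint): Clamp lever angle in rad: 0 is fully open, 1.4 is the closed stop. It grows counter-clockwise seen from above, about the vertical axis; about 3 N at lever_push moves it and it stays where it is left.
- tab_face_a: The tab's side face that, seen from the axis looking out at the tab, is on the right (pushing on it turns the dial counter-clockwise), together with the tab's outer end; origin in that side, 5.5 mm from the tab's mid-plane.
- tab_face_b: The tab's other side face (pushing on it turns the dial clockwise), together with the tab's inner end; origin in that side, 5.5 mm from the tab's mid-plane.
- lever_face_a: One long side face of the lever bar, the leading one as it closes; origin at its middle, 55 mm from the pivot.
- lever_face_b: The other long side face of the lever bar, the one to push on to close it; origin at its middle, 55 mm from the pivot.
- wax_tin: Bystander, loose, to be left alone: plain steel tin, 60 mm across, 55 mm tall, standing; origin at its underside.
- bowl: Bystander, loose, to be left alone: small turned wooden bowl, 100 mm across, 45 mm tall; origin at its underside.
- sanding_block: Bystander, loose, to be left alone: cork sanding block 55 x 95 x 30 mm; origin at its underside.
- chuck_key: Bystander, loose, to be left alone: steel T-shaped chuck key lying flat, about 100 x 70 mm, 12 mm thick; origin at its underside.
- gouge: Bystander, loose, to be left alone: wood-turning gouge lying flat, about 310 mm long, dark wooden handle towards its -x; origin at its underside.
- blank: Bystander, loose, to be left alone: square wooden blank 45 x 45 mm, standing 110 mm tall; origin at its underside.
- finial: Bystander, loose, to be left alone: small turned wooden finial, 40 mm across, standing 60 mm tall; origin at its underside.

How it is judged:
On the way, in this order (a step that is already met when the one before it is completed fails the run):
1. the index mark is brought to rest on the long line while the clamp lever is still open (horizontal distance between dial_mark and target_line below 0.004 m and velocity of joint dial between -0.05 and 0.05 rad/s and value of joint lever below 0.6 rad), for 0.2 s.
2. the clamp lever is pushed to its closed stop with the mark on the line (horizontal distance between dial_mark and target_line below 0.004 m and value of joint lever above 1.28 rad), for 0.2 s.
At the end, for the whole second after the job is handed in: The index mark lies within 4 mm (at the dial's rim) of the long line, the dial is at rest, the clamp lever is within 0.12 rad (7 degrees) of its closed stop, and the collar has not turned (its line within 4 mm of the start) (all of step 2 and velocity of joint dial between -0.05 and 0.05 rad/s and distance of target_line from where it was at the start of the episode below 0.004 m); the robot touches nothing.
It fails at once if the tab is pinched (pressed on two opposite faces at once) (contact force between the fingers and tab_face_a above 1 N and contact force between the fingers and tab_face_b above 1 N).
It fails at once if the lever is pinched (pressed on both faces at once) (contact force between the fingers and lever_face_a above 1 N and contact force between the fingers and lever_face_b above 1 N).
It fails at once if the scale collar is turned (its long line moves more than 4 mm) (distance of target_line from where it was at the start of the episode above 0.004 m).
It fails at once if a loose thing on the bench is lifted, or moved more than 25 mm (distance of any of wax_tin, bowl, sanding_block, chuck_key, gouge, blank, finial from where it was at the start of the episode above 0.025 m).
It also fails if it takes over 51 s, if anything falls off the work surface, if the arm or the gripper's body presses on something with over 40 N, if the wrist force passes 120 N, or if a joint passes its speed limit or range.

## Working session

There is one attempt and no reset: what is moved stays moved. The work goes in short steps, Python scripts to look and compute and a shell command to move; the robot and the scene stay as the last step left them, time stands still between calls to the robot, and variables do not carry over. Pictures are saved under pics/ and viewed, and the job is handed in when it is done.

```bash
mkdir -p pics; ls
python3 - <<'E'
from bench import ctrl
import cv2
s=ctrl.get_state()
for k in s: print(k,s[k])
for n in("side","top"):
    im=ctrl.get_image(n); cv2.imwrite(f"pics/{n}0.png",im[:,:,::-1]); print(n,ctrl.camera_model(n))
E
```

```text
pics
time 0.0
joint_positions [ 1.32106429  0.32179806 -0.07014345  1.45172113  0.02259631  1.37080615
 -0.0569027 ]
qd [-0.00058155 -0.0006371   0.00188066  0.00094138 -0.00011972  0.00139192
 -0.00166471]
joint_torque [ 9.25970890e-04 -4.91285849e+01 -4.03146856e-01 -3.12523556e+01
 -6.40292885e-02  4.37426870e-02  1.65963920e-04]
position [ 0.16934443 -0.62695177  0.22145502]
tool_rot [ 1.01378312  1.32419596 -1.01192047]
ft_force [ 0.59867031  0.38751513 -0.24845911]
torque [ 0.00382419 -0.01136362  0.02993232]
grip_width 0.9976677761863237
side {'K': array([[539.98678017,   0.        , 317.80448922],
       [  0.        , 539.98678017, 240.73052169],
       [  0.        ,   0.        ,   1.        ]]), 'rvec': array([ 2.34344581, -0.05982631,  0.03247156]), 'tvec': array([-0.57363466,  0.1218229 ,  1.08618346])}
top {'K': array([[479.74097849,   0.        , 315.08735032],
       [  0.        , 479.74097849, 231.16293198],
       [  0.        ,   0.        ,   1.        ]]), 'rvec': array([ 2.02021494, -2.20787464,  0.23852781]), 'tvec': array([0.10996688, 0.5898997 , 0.96114909])}
```

View pics/side0.png

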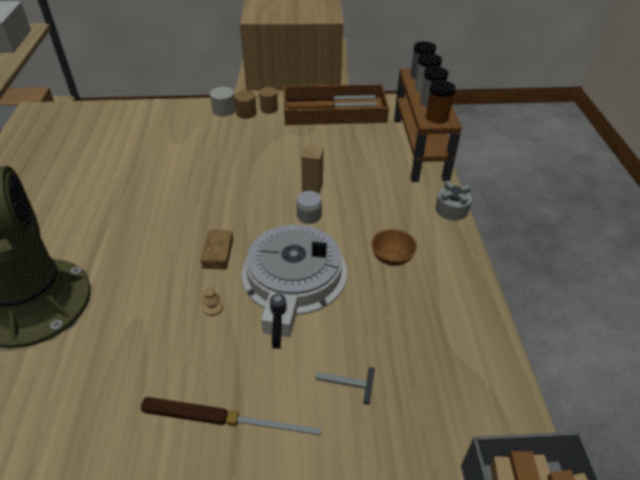

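View pics/top0.png

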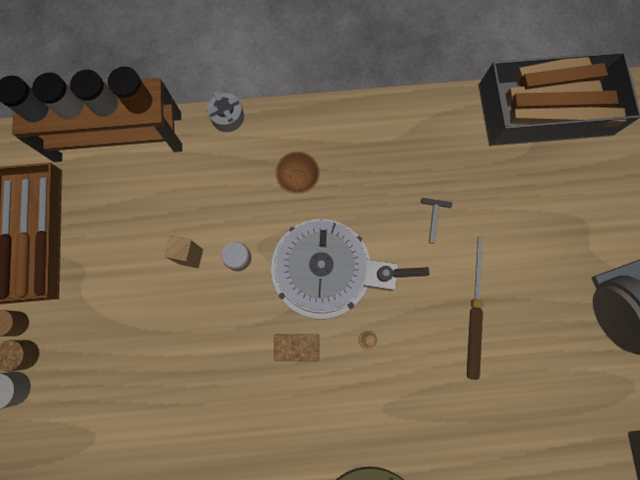

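The side view shows the head at about (293,258), with the tab at (319,250), the mark at (270,252) and the lever at (277,320). In the top view the dial is at about (321,265), with the tab at (323,238), the mark at (320,288) and the lever bar pointing right at (410,272). There may be a long line near (333,229), so I'm enlarging to check.

```bash
cat > h.py <<'E'
import numpy as np,cv2
from bench import ctrl
def ray(n,uv,z):
    m=ctrl.camera_model(n);R=cv2.Rodrigues(m['rvec'])[0];t=m['tvec'].reshape(3)
    C=-R.T@t
    p=cv2.undistortPoints(np.array([[uv]],float),m['K'],None)[0,0]
    d=R.T@np.array([p[0],p[1],1]); return C+d*(z-C[2])/d[2]
def proj(n,P):
    m=ctrl.camera_model(n);return cv2.projectPoints(np.array(P,float).reshape(-1,3),m['rvec'],m['tvec'],m['K'],None)[0].reshape(-1,2)
E
python3 - <<'E'
import cv2
a=cv2.imread('pics/top0.png')[205:335,260:440]
cv2.imwrite('pics/topz.png',cv2.resize(a,None,fx=4.4,fy=4.4,interpolation=cv2.INTER_CUBIC))
a=cv2.imread('pics/side0.png')[215:350,225:360]
cv2.imwrite('pics/sidez.png',cv2.resize(a,None,fx=4.4,fy=4.4,interpolation=cv2.INTER_CUBIC))
E
```

```text
(no output)
```

View pics/topz.png

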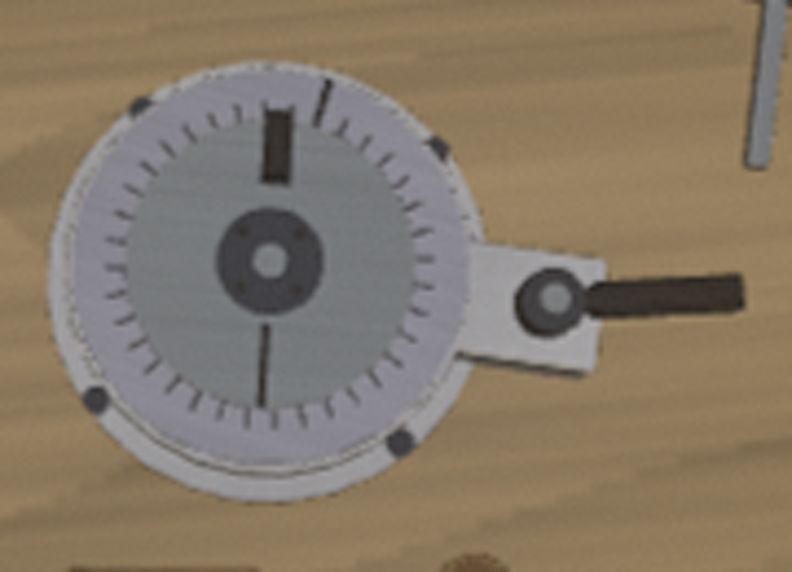

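View pics/sidez.png

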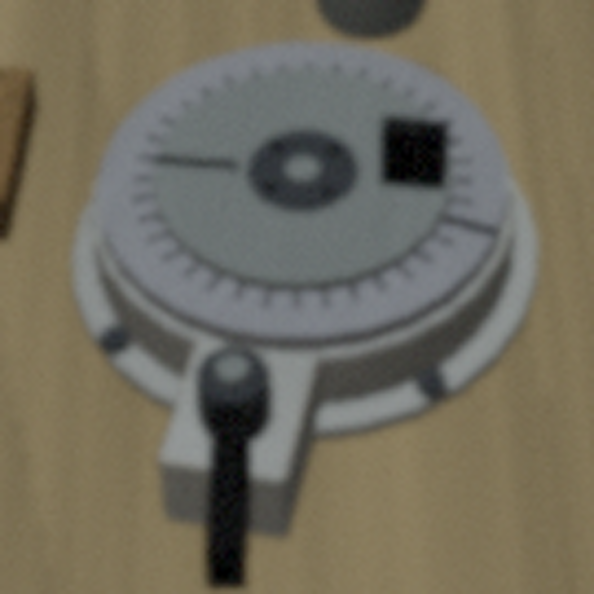

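```bash
cat >> h.py <<'E'
from scipy.optimize import least_squares
def circ(P):
    f=lambda q:np.hypot(P[:,0]-q[0],P[:,1]-q[1])-q[2]
    r=least_squares(f,[*P[:,:2].mean(0),.07],loss='soft_l1',f_scale=.001);return r.x,np.abs(r.fun).mean()
def prof(n,img,c,r0,r1,z,angs):
    g=cv2.cvtColor(img,cv2.COLOR_BGR2GRAY).astype(np.float32)
    out=[]
    rr=np.linspace(r0,r1,15)
    for a in angs:
        P=np.c_[c[0]+rr*np.cos(a),c[1]+rr*np.sin(a),np.full(15,z)]
        uv=proj(n,P).astype(np.float32)
        out.append(cv2.remap(g,uv[:,0].reshape(1,-1),uv[:,1].reshape(1,-1),cv2.INTER_LINEAR).mean())
    return np.array(out)
E
python3 - <<'E'
from h import *
for n,box in(("top",(215,320,265,375)),("side",(222,290,240,350))):
    a=cv2.imread(f'pics/{n}0.png').astype(int)
    y0,y1,x0,x1=box
    s=a[y0:y1,x0:x1]; 
    for uv in ([(300,262),(280,265),(340,290),(272,275)] if n=="top" else [(270,260),(255,282),(300,275)]): print(n,uv,a[uv[1],uv[0]])
E
python3 - <<'E'
from h import *
from scipy.spatial.transform import Rotation as R
s=ctrl.get_state(); M=R.from_rotvec(s['tool_rot']).as_matrix(); print(M.round(3))
for n,c,t,m,tg,pv,le in (("top",(321.3,264),(323,227+11),(319.6,297),(332.8+.6,232.5),(386,273),(428.5,271.5)),("side",(293.5,253.5),(319.3,243),(259.5,251.5),(327,265),(277.5,299),(276.5,346))):
    print(n,'c',ray(n,c,.061),'tab',ray(n,t,.096),'m',ray(n,m,.061),'tg',ray(n,tg,.055),'pv',ray(n,pv,.074),'lend',ray(n,le,.074))
E
```

```text
top (300, 262) [124 122 121]
top (280, 265) [145 136 138]
top (340, 290) [121 119 117]
top (272, 275) [157 156 157]
side (270, 260) [116 116 108]
side (255, 282) [126 127 125]
side (300, 275) [112 114 106]
[[-0.001  0.965  0.261]
 [ 0.002  0.261 -0.965]
 [-1.    -0.    -0.002]]
top c [0.52602576 0.05050764 0.061     ] tab [0.57439212 0.04313443 0.096     ] m [0.45759842 0.06035508 0.061     ] tg [0.59249819 0.01817719 0.055     ] pv [ 0.49361916 -0.08086656  0.074     ] lend [ 0.4889161  -0.16906615  0.074     ]
side c [0.52714937 0.04947164 0.061     ] tab [0.5791635  0.04192774 0.096     ] m [0.45782552 0.05853549 0.061     ] tg [0.59375202 0.01974621 0.055     ] pv [ 0.49520248 -0.07944936  0.074     ] lend [ 0.49350298 -0.18320018  0.074     ]
```

```bash
cat >> h.py <<'E'
def centre(n,img,c0,z=.061,R=.07):
    # radial edge dial/collar: blue-green difference step, sampled radially
    f=(img[:,:,0].astype(np.float32)-img[:,:,1]); f=cv2.GaussianBlur(f,(3,3),0)
    rr=np.linspace(.055,.082,55);pts=[]
    for a in np.deg2rad(np.arange(0,360,4)):
        P=np.c_[c0[0]+rr*np.cos(a),c0[1]+rr*np.sin(a),np.full(55,z)]
        uv=proj(n,P).astype(np.float32)
        v=cv2.remap(f,uv[:,:1].copy(),uv[:,1:].copy(),cv2.INTER_LINEAR).ravel()
        v=cv2.GaussianBlur(v.reshape(-1,1),(1,15),3).ravel()
        i=np.argmax(np.gradient(v)); pts.append(P[i,:2])
    return circ(np.array(pts))
def lines(n,img,c):
    A=np.deg2rad(np.arange(0,360,.5))
    m=prof(n,img,c,.04,.066,.061,A); t=prof(n,img,c,.084,.093,.055,A)
    def pk(v,lo=None):
        i=np.argmin(v-cv2.medianBlur(v.astype(np.float32).reshape(-1,1),5).ravel()*0) ; b=np.median(v)
        k=np.arange(i-8,i+9); w=np.clip(b-8-v[k%720],0,None); return (np.sum(k*w)/w.sum()/2+180)%360-180, b-v[i]
    return m,t,pk
E
python3 - <<'E'
from h import *
for n in("top","side"):
    im=cv2.imread(f'pics/{n}0.png')
    c,e=centre(n,im,(.5265,.05)); print(n,c,e)
    m,t,pk=lines(n,im,(.5265,.05))
    for nm,v in(('m',m),('t',t)):
        b=np.median(v); o=[(i/2 if i<=360 else i/2-360,round(b-v[i])) for i in range(720) if b-v[i]>20 and v[i]<=min(v[i-1],v[(i+1)%720])]
        print(n,nm,o)
E
```

```text
top [0.52622082 0.05156277 0.07006403] 0.0005041428824684245
top m [(169.5, 58), (-11.5, 73), (-4.0, 73)]
top t [(-22.5, 74)]
side [0.52697041 0.04773028 0.07065438] 0.0012355238982803343Traceback (most recent call last):
  File "<stdin>", line 5, in <module>
  File "h.py", line 36, in lines
    m=prof(n,img,c,.04,.066,.061,A); t=prof(n,img,c,.084,.093,.055,A)
                                       ~~~~^^^^^^^^^^^^^^^^^^^^^^^^^^
  File "h.py", line 20, in prof
    uv=proj(n,P).astype(np.float32)
       ~~~~^^^^^
  File "h.py", line 9, in proj
    m=ctrl.camera_model(n);return cv2.projectPoints(np.array(P,float).reshape(-1,3),m['rvec'],m['tvec'],m['K'],None)[0].reshape(-1,2)
ValueError: time passes only in moves, steps and waits
```

```bash
python3 - <<'E'
from bench import ctrl
import pickle
pickle.dump({n:ctrl.camera_model(n) for n in("side","top")},open('cam.pkl','wb'))
E
sed -i 's/ctrl.camera_model(n)/CAM[n]/; 2a import pickle; CAM=pickle.load(open("cam.pkl","rb"))' h.py
cat > meas.py <<'E'
from h import *
def meas(n,im,c0=(.5265,.05)):
    c,e=centre(n,im,c0)
    A=np.deg2rad(np.arange(0,360,.5))
    out={}
    for nm,r0,r1,z in(('mark',.035,.067,.061),('target',.083,.093,.055)):
        v=prof(n,im,c,r0,r1,z,A);b=np.median(v);l=[]
        for i in range(720):
            if b-v[i]>22 and v[i]==min(v[(i+k)%720] for k in range(-12,13)):
                k=np.arange(i-8,i+9);w=np.clip(b-v[k%720]-10,0,None)
                l.append((round(float((w*k).sum()/w.sum()/2+180)%360-180,2),round(float(b-v[i]))))
        out[nm]=l
    return c.round(4),round(e,4),out
E
python3 - <<'E'
from meas import *
for n in("top","side"): print(n,*meas(n,cv2.imread(f'pics/{n}0.png')))
E
```

```text
top [0.5262 0.0516 0.0701] 0.0005 {'mark': [(171.31, 58), (-12.55, 65), (-5.87, 65)], 'target': [(-23.38, 73)]}
side [0.527  0.0477 0.0707] 0.0012 {'mark': [(3.5, 90), (13.5, 90), (168.68, 35)], 'target': [(-22.1, 41)]}
```

```bash
cat > plan.py <<'E'
from h import *
from scipy.spatial.transform import Rotation as R
def pose():
    s=ctrl.get_state();M=R.from_rotvec(s['tool_rot']).as_matrix();return s,np.array(s['position']),M
def row(p,M,tgt,yaw):  # yaw: heading (deg) wanted of tool y
    cur=np.degrees(np.arctan2(M[1,1],M[0,1])); d=(yaw-cur+180)%360-180
    return (M.T@(np.array(tgt)-p)).round(3).tolist(), round(float(-np.radians(d)),3)
def tabpose(c,th,off,rho=.052):
    t=np.radians(th);r=np.array([np.cos(t),np.sin(t)]);q=np.array([-r[1],r[0]])
    return c+rho*r-off*q
def show():
    s,p,M=pose();print('t',round(s['time'],2),'p',p.round(4),'yaw',np.degrees(np.arctan2(M[1,1],M[0,1])).round(1),'down',M[2,0].round(3),'F',np.round(s['ft_force'],1),'q7',s['joint_positions'][6].round(2))
E
python3 - <<'E'
from plan import *
s,p,M=pose();c=np.array([.5265,.0497])
P=tabpose(c,-9,.037);print(P,row(p,M,[*P,.2],-9))
E
```

```text
[0.57207172 0.00502094] ([0.022, 0.554, -0.505], 0.421)
```

```bash
python3 -m pendant '[{"travel":[0,0.046,-0.042],"twist":0.05},{"travel":[0,0.092,-0.084],"twist":0.1},{"travel":[0,0.138,-0.126],"twist":0.15},{"travel":[0,0.185,-0.168],"twist":0.2},{"travel":[0.003,0.231,-0.21],"twist":0.25},{"travel":[0.006,0.277,-0.252],"twist":0.3},{"travel":[0.01,0.323,-0.295],"twist":0.34},{"travel":[0.014,0.37,-0.337],"twist":0.38},{"travel":[0.018,0.416,-0.379],"twist":0.4},{"travel":[0.022,0.462,-0.421],"twist":0.421}]' -1 20
python3 - <<'E'
from plan import *
show();s,p,M=pose();c=np.array([.5265,.0497])
P=tabpose(c,-9,.037);print(P,row(p,M,[*P,.13],-9))
E
```

```text
time: 1.35
position: [0.5054, -0.0996, 0.2001]
tool_rot: [1.325, 1.131, -1.325]
ft_force: [1.3, 0.1, -1.0]
grip_width: 0.018
t 1.35 p [ 0.5054 -0.0996  0.2001] yaw -9.1 down -1.0 F [ 1.3  0.1 -1. ] q7 -1.62
[0.57207172 0.00502094] ([0.07, 0.049, -0.114], -0.001)
```

```bash
python3 -m pendant '[{"travel":[0.01,0.02,-0.046],"twist":0},{"travel":[0.03,0.039,-0.091],"twist":0},{"travel":[0.07,0.049,-0.114],"twist":0},{"travel":[0.07,0.049,-0.114],"twist":0},{"travel":[0.07,0.049,-0.114],"twist":0}]'
python3 - <<'E'
from plan import *
show()
for n in("side","top"): cv2.imwrite(f"pics/{n}1.png",ctrl.get_image(n)[:,:,::-1])
a=cv2.imread('pics/side1.png')[180:330,200:380]; b=cv2.imread('pics/top1.png')[200:330,250:390]
cv2.imwrite('pics/z1.png',np.hstack([cv2.resize(a,(420,350)),cv2.resize(b,(377,350))]))
E
```

```text
time: 1.98
position: [0.5717, 0.0041, 0.1307]
tool_rot: [1.326, 1.13, -1.326]
ft_force: [0.3, 0.4, -0.2]
grip_width: 0.004
t 1.98 p [0.5717 0.0041 0.1307] yaw -9.1 down -1.0 F [ 0.3  0.4 -0.2] q7 -1.93
```

View pics/z1.png

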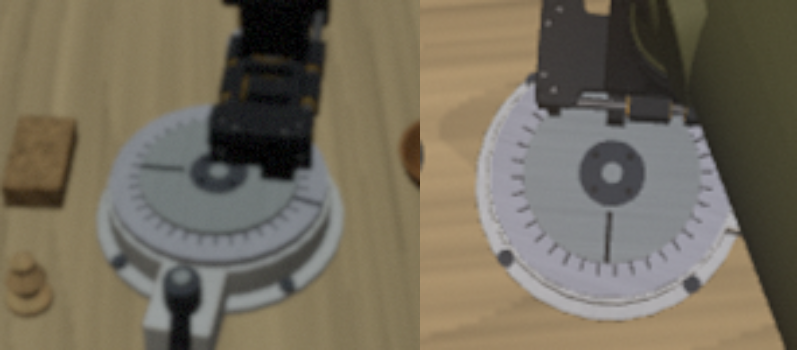

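The side view shows the gripper over the tab side of the dial, with the shut fingertips near (290,175) in the enlargement. The mark is still on the robot side. I'm descending with a force check.

```bash
python3 -m pendant '[{"travel":[0.03,0,0],"twist":0},{"travel":[0.056,0,0],"twist":0},{"travel":[0.058,0,0],"twist":0},{"travel":[0.058,0,0],"twist":0}]'
python3 - <<'E'
from plan import *
show();s,p,M=pose();c=np.array([.5265,.0497])
cv2.imwrite("pics/side2.png",ctrl.get_image("side")[:,:,::-1])
a=cv2.imread('pics/side2.png')[180:330,200:380]
cv2.imwrite('pics/z2.png',cv2.resize(a,(720,600)))
print(proj('side',[p])[0], (proj('side',[p])[0]-[200,180])*4)
for th,off in((-9,.027),(-9,.022),(0,.022),(10,.022),(20,.022),(30,.022),(40,.022),(50,.022)):
    print(th,row(p,M,[*tabpose(c,th,off),.073],th))
E
```

```text
time: 2.58
position: [0.5733, 0.0028, 0.0753]
tool_rot: [1.329, 1.125, -1.325]
ft_force: [0.1, 0.7, 1.1]
grip_width: 0.008
t 2.58 p [0.5733 0.0028 0.0753] yaw -9.3 down -1.0 F [0.1 0.7 1.1] q7 -1.96
[317.317679   264.58509059] [469.27071602 338.34036235]
-9 ([0.002, -0.002, -0.012], -0.005)
-9 ([0.002, -0.002, -0.017], -0.005)
0 ([0.002, 0.001, -0.025], -0.162)
10 ([0.002, 0.003, -0.035], -0.336)
20 ([0.002, 0.002, -0.045], -0.511)
30 ([0.002, 0.0, -0.055], -0.685)
40 ([0.002, -0.003, -0.064], -0.86)
50 ([0.002, -0.008, -0.072], -1.034)
```

View pics/z2.png

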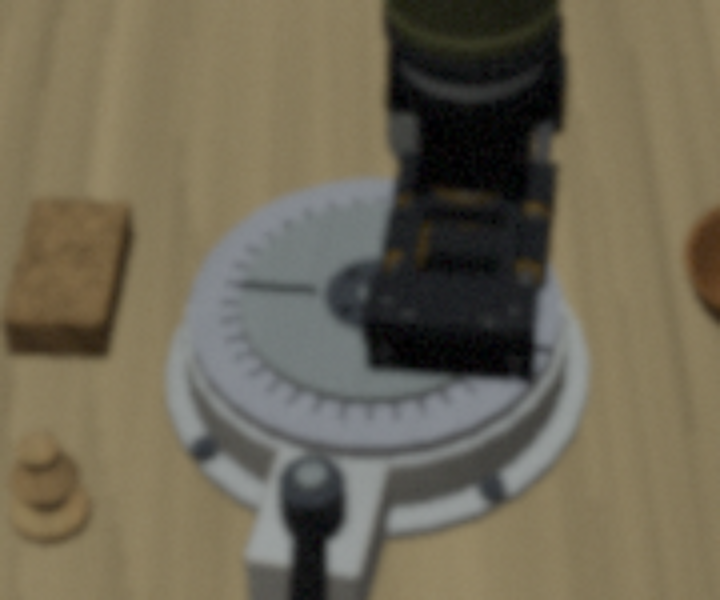

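```bash
python3 -m pendant '[{"travel":[0.002,-0.002,-0.014],"twist":-0.005},{"travel":[0.002,-0.001,-0.02],"twist":-0.08},{"travel":[0.002,0.001,-0.025],"twist":-0.162},{"travel":[0.002,0.002,-0.032],"twist":-0.285},{"travel":[0.002,0.003,-0.039],"twist":-0.41},{"travel":[0.002,0.002,-0.045],"twist":-0.511},{"travel":[0.002,0.001,-0.052],"twist":-0.633},{"travel":[0.002,-0.001,-0.058],"twist":-0.755},{"travel":[0.002,-0.003,-0.064],"twist":-0.86},{"travel":[0.002,-0.003,-0.064],"twist":-0.86}]'
cat > step.py <<'E'
from meas import *
from plan import *
import sys
k=sys.argv[1]; ths=[float(x) for x in sys.argv[2].split(',')]; off=float(sys.argv[3])
show();s,p,M=pose();c=np.array([.5265,.0497])
im={}
for n in("side","top"):
    im[n]=cv2.cvtColor(ctrl.get_image(n),cv2.COLOR_RGB2BGR);cv2.imwrite(f"pics/{n}{k}.png",im[n])
    try: print(n,*meas(n,im[n]))
    except Exception as e: print(e)
a=im['side'][190:320,220:370]; b=im['top'][205:325,255:385]
cv2.imwrite(f'pics/z{k}.png',np.hstack([cv2.resize(a,(410,355),interpolation=2),cv2.resize(b,(385,355),interpolation=2)]))
d=p[:2]-c;yaw=np.degrees(np.arctan2(M[1,1],M[0,1]))
print('finger r',np.hypot(*d),'ang',np.degrees(np.arctan2(d[1],d[0])))
for th in ths: print(th,row(p,M,[*tabpose(c,th,off),.073],th))
E
python3 step.py 3 40,50,60,70,80,90,100 .022
```

```text
time: 3.88
position: [0.5813, 0.0678, 0.0743]
tool_rot: [0.682, 1.456, -0.679]
ft_force: [0.8, 0.5, 0.4]
grip_width: 0.004
t 3.88 p [0.5813 0.0678 0.0743] yaw 40.0 down -1.0 F [0.8 0.5 0.4] q7 -1.29
side [0.5269 0.0475 0.0706] 0.0012 {'mark': [(41.49, 89), (-148.56, 39)], 'target': [(16.19, 22), (48.48, 126), (56.94, 123), (-21.96, 42)]}
top [0.5271 0.0505 0.0714] 0.0047 {'mark': [(31.49, 24)], 'target': [(26.68, 31), (35.26, 32), (47.05, 35), (-149.56, 27)]}
finger r 0.057684948075119355 ang 18.318936830928692
40.0 ([0.001, -0.002, 0.001], 0.0)
50.0 ([0.001, 0.001, -0.009], -0.174)
60.0 ([0.001, 0.003, -0.018], -0.349)
70.0 ([0.001, 0.002, -0.028], -0.523)
80.0 ([0.001, 0.0, -0.038], -0.698)
90.0 ([0.001, -0.003, -0.047], -0.872)
100.0 ([0.001, -0.009, -0.055], -1.047)
```

View pics/z3.png

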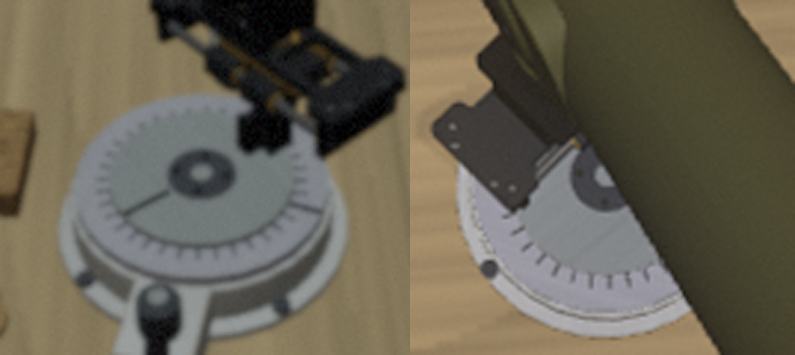

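The side view shows the mark swung to about (125,212) in the crop, measured at -148.6°. The tab followed, trailing the plan by 9° because the fingertips are thinner than I assumed. I'll use a 14 mm offset from here.

```bash
sed -i 's/^for n in("side","top"):/for n in("side",):/; s/b=im\[.top.\].*/b=im["side"][190:320,220:370]/' step.py
python3 - <<'E'
from plan import *
s,p,M=pose();c=np.array([.5265,.0497])
for th in (36,43,50,57,64,71,78,85,92): print(th,row(p,M,[*tabpose(c,th,.014),.073],th))
E
```

```text
36 ([0.001, -0.002, -0.004], 0.069)
43 ([0.001, -0.001, -0.01], -0.053)
50 ([0.001, 0.0, -0.017], -0.175)
57 ([0.001, 0.0, -0.023], -0.298)
64 ([0.001, -0.0, -0.03], -0.42)
71 ([0.001, -0.002, -0.036], -0.542)
78 ([0.001, -0.004, -0.042], -0.664)
85 ([0.001, -0.007, -0.048], -0.786)
92 ([0.001, -0.01, -0.054], -0.908)
```

```bash
python3 -m pendant '[{"travel":[0.001,-0.002,-0.004],"twist":0.03},{"travel":[0.001,-0.001,-0.01],"twist":-0.053},{"travel":[0.001,0,-0.017],"twist":-0.175},{"travel":[0.001,0,-0.023],"twist":-0.298},{"travel":[0.001,0,-0.03],"twist":-0.42},{"travel":[0.001,-0.002,-0.036],"twist":-0.542},{"travel":[0.001,-0.004,-0.042],"twist":-0.664},{"travel":[0.001,-0.007,-0.048],"twist":-0.786},{"travel":[0.001,-0.01,-0.054],"twist":-0.908},{"travel":[0.001,-0.01,-0.054],"twist":-0.908}]'; python3 step.py 4 98,104,110,116,122,128,134,140,145 .014
```

```text
time: 5.22
position: [0.5393, 0.1036, 0.0735]
tool_rot: [-0.025, 1.564, 0.026]
ft_force: [2.4, 0.6, 1.3]
grip_width: 0.001
t 5.22 p [0.5393 0.1036 0.0735] yaw 91.9 down -1.0 F [2.4 0.6 1.3] q7 -0.51
side [0.5267 0.0477 0.0708] 0.0012 {'mark': [(93.86, 83), (-85.09, 45)], 'target': [(79.8, 127), (-22.04, 43)]}
finger r 0.05534695098727421 ang 76.6721703846192
98.0 ([0.0, -0.0, -0.006], -0.107)
104.0 ([0.0, 0.0, -0.012], -0.212)
110.0 ([0.0, 0.0, -0.017], -0.317)
116.0 ([0.0, -0.0, -0.023], -0.421)
122.0 ([0.0, -0.001, -0.029], -0.526)
128.0 ([0.0, -0.003, -0.034], -0.631)
134.0 ([0.0, -0.005, -0.039], -0.735)
140.0 ([0.0, -0.008, -0.044], -0.84)
145.0 ([0.0, -0.011, -0.048], -0.927)
```

View pics/z4.png

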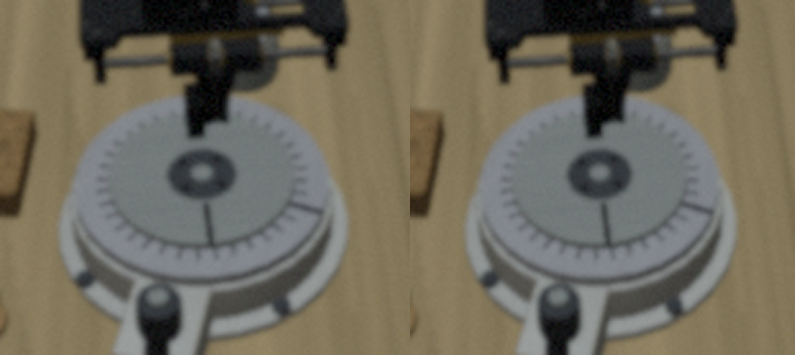

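The mark is now at the front of the dial, near (210,245) in the crop, measured at -85°. The long line is at -22°, so 63° remain.

```bash
python3 -m pendant '[{"travel":[0,0,-0.006],"twist":-0.107},{"travel":[0,0,-0.012],"twist":-0.212},{"travel":[0,0,-0.017],"twist":-0.317},{"travel":[0,0,-0.023],"twist":-0.421},{"travel":[0,-0.001,-0.029],"twist":-0.526},{"travel":[0,-0.003,-0.034],"twist":-0.631},{"travel":[0,-0.005,-0.039],"twist":-0.735},{"travel":[0,-0.008,-0.044],"twist":-0.84},{"travel":[0,-0.010,-0.047],"twist":-0.9},{"travel":[0,-0.010,-0.047],"twist":-0.9}]'; python3 step.py 5 146,148,150,152,154,156,158 .014
```

```text
time: 6.52
position: [0.4931, 0.0924, 0.0734]
tool_rot: [-0.725, 1.439, 0.722]
ft_force: [2.0, 3.2, 1.6]
grip_width: 0.007
t 6.53 p [0.4931 0.0924 0.0734] yaw 143.2 down -1.0 F [2.  3.2 1.6] q7 0.33
side [0.5273 0.0471 0.0704] 0.0016 {'mark': [(140.99, 89), (-29.05, 40)], 'target': [(115.98, 128), (135.98, 129), (-21.81, 42)]}
finger r 0.05421423444003938 ang 128.01109368774877
146.0 ([0.0, 0.0, -0.003], -0.049)
148.0 ([0.0, 0.001, -0.005], -0.084)
150.0 ([0.0, 0.001, -0.006], -0.119)
152.0 ([0.0, 0.001, -0.008], -0.154)
154.0 ([0.0, 0.001, -0.01], -0.188)
156.0 ([0.0, 0.001, -0.012], -0.223)
158.0 ([0.0, 0.002, -0.014], -0.258)
```

View pics/z5.png

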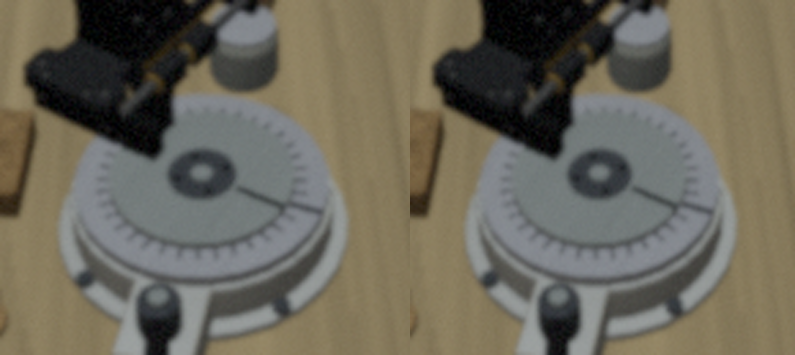

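The mark line, ending near (290,205), is now about 7° short of the long line at (310,208). I'll nudge it slowly.

```bash
python3 -m pendant '[{"travel":[0,0,-0.001],"twist":-0.02},{"travel":[0,0,-0.002],"twist":-0.04},{"travel":[0,0,-0.003],"twist":-0.06},{"travel":[0,0.001,-0.004],"twist":-0.07},{"travel":[0,0.001,-0.004],"twist":-0.07},{"travel":[0,0.001,-0.004],"twist":-0.07}]'; python3 step.py 6 146,148,150,152,154,156,158 .014
```

```text
time: 7.32
position: [0.49, 0.0895, 0.0733]
tool_rot: [-0.779, 1.42, 0.775]
ft_force: [3.1, 1.7, 1.7]
grip_width: 0.005
t 7.33 p [0.49   0.0895 0.0733] yaw 147.2 down -1.0 F [3.1 1.7 1.7] q7 0.41
side [0.527  0.0471 0.0706] 0.0014 {'mark': [(144.53, 91), (-23.96, 40)], 'target': [(113.53, 129), (135.47, 129), (-21.77, 42)]}
finger r 0.054015982553773094 ang 132.53411325299146
146.0 ([0.0, -0.001, 0.001], 0.021)
148.0 ([0.0, -0.0, -0.0], -0.014)
150.0 ([0.0, 0.0, -0.002], -0.049)
152.0 ([0.0, 0.001, -0.004], -0.084)
154.0 ([0.0, 0.001, -0.006], -0.119)
156.0 ([0.0, 0.001, -0.008], -0.154)
158.0 ([0.0, 0.001, -0.01], -0.189)
```

```bash
python3 -m pendant '[{"travel":[0,0,-0.001],"twist":-0.02},{"travel":[0,0,-0.002],"twist":-0.03},{"travel":[0,0,-0.002],"twist":-0.03}]'; python3 step.py 7 148,158 .014
python3 - <<'E'
from meas import *
from plan import *
im=cv2.cvtColor(ctrl.get_image("top"),cv2.COLOR_RGB2BGR);cv2.imwrite("pics/top7.png",im);print(meas("top",im))
a=im[205:325,255:385];b=cv2.imread('pics/side7.png')[190:320,220:370]
cv2.imwrite('pics/y7.png',np.hstack([cv2.resize(b,(410,355),interpolation=2),cv2.resize(a,(385,355),interpolation=2)]))
E
```

```text
time: 7.75
position: [0.4886, 0.0879, 0.0733]
tool_rot: [-0.802, 1.411, 0.799]
ft_force: [1.1, 2.9, 1.8]
grip_width: 0.007
t 7.75 p [0.4886 0.0879 0.0733] yaw 148.9 down -1.0 F [1.1 2.9 1.8] q7 0.44
side [0.5271 0.0474 0.0707] 0.0013 {'mark': [(148.0, 89), (-21.84, 37)], 'target': [(115.03, 131), (135.96, 127), (-21.95, 42)]}
finger r 0.05382116789308475 ang 134.74342795357686
148.0 ([0.0, -0.0, 0.002], 0.016)
158.0 ([0.0, 0.001, -0.008], -0.159)
(array([0.5294, 0.0518, 0.0678]), np.float64(0.0065), {'mark': [], 'target': [(16.65, 23)]})
```

View pics/y7.png

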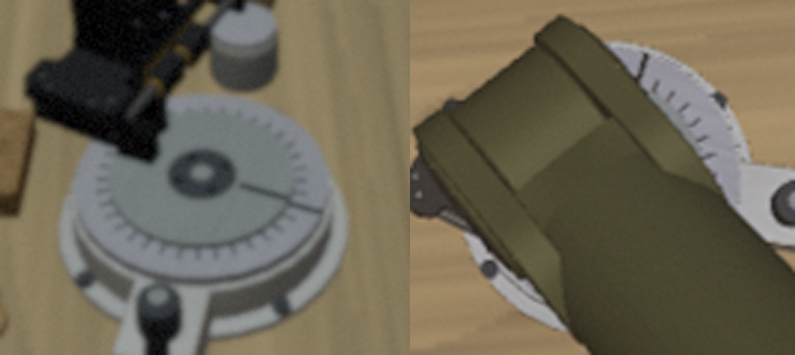

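In the side view the mark runs straight into the long line, -21.8° against -22.0°. In the top view the arm hides it. I'm backing away from the tab, lifting, and heading towards the lever.

```bash
python3 -m pendant '[{"travel":[0,0,0.006],"twist":0},{"travel":[0,0,0.012],"twist":0},{"travel":[-0.03,0,0.015],"twist":0},{"travel":[-0.08,0,0.015],"twist":0},{"travel":[-0.1,0,0.015],"twist":0},{"travel":[-0.1,0,0.015],"twist":0}]'
python3 - <<'E'
from plan import *
show();s,p,M=pose()
# approach point: lever base yaw 0-ish
for y in (-92,-2,88): print(y,row(p,M,[.44,-.14,.17],y))
E
```

```text
time: 8.6
position: [0.4964, 0.1005, 0.1744]
tool_rot: [-0.803, 1.41, 0.796]
ft_force: [0.3, -0.9, -0.8]
grip_width: 0.003
t 8.6 p [0.4964 0.1005 0.1744] yaw 148.9 down -1.0 F [ 0.3 -0.9 -0.8] q7 0.58
-92 ([0.004, -0.076, -0.235], -2.079)
-2 ([0.004, -0.076, -0.235], 2.633)
88 ([0.004, -0.076, -0.235], 1.063)
```

```bash
python3 -m pendant '[{"travel":[0,-0.012,-0.035],"twist":0.15},{"travel":[0,-0.024,-0.07],"twist":0.3},{"travel":[0,-0.035,-0.105],"twist":0.45},{"travel":[0,-0.047,-0.145],"twist":0.6},{"travel":[0,-0.06,-0.185],"twist":0.75},{"travel":[0,-0.07,-0.215],"twist":0.9},{"travel":[0,-0.076,-0.235],"twist":1.063},{"travel":[0,-0.076,-0.235],"twist":1.063}]'
python3 - <<'E'
from meas import *
from plan import *
show()
im={}
for n in("side","top"):
    im[n]=cv2.cvtColor(ctrl.get_image(n),cv2.COLOR_RGB2BGR);cv2.imwrite(f"pics/{n}8.png",im[n]);print(n,*meas(n,im[n]))
a=im['side'][190:360,220:390]; b=im['top'][205:325,255:435]
cv2.imwrite('pics/z8.png',np.hstack([cv2.resize(a,(380,380),interpolation=2),cv2.resize(b,(420,380),interpolation=2)]))
E
```

```text
time: 9.6
position: [0.4385, -0.1412, 0.1726]
tool_rot: [0.031, 1.564, -0.028]
ft_force: [0.1, 0.6, 0.9]
grip_width: -0.002
t 9.6 p [ 0.4385 -0.1412  0.1726] yaw 87.9 down -1.0 F [0.1 0.6 0.9] q7 0.29
side [0.5266 0.0479 0.071 ] 0.0025 {'mark': [(96.53, 68), (106.5, 69), (126.01, 71), (151.88, 75), (-174.52, 84), (-101.14, 83)], 'target': [(105.35, 94), (135.4, 126), (159.03, 108), (177.6, 124), (-168.42, 106), (-153.28, 94), (-22.09, 44)]}
top [0.5263 0.0516 0.0699] 0.0004 {'mark': [(150.93, 74), (159.54, 75), (-24.49, 66)], 'target': [(-23.44, 82)]}
```

View pics/z8.png

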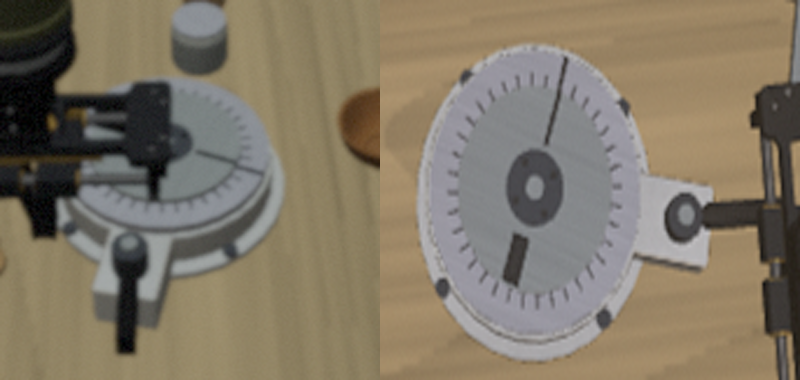

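In the top view the mark (545,140)–(558,85) runs into the long line. It measures -24.5° against -23.4° there (1.3 mm) and about 0.1° off in the side view, so step 1 looks good. Next is the lever: descend on its robot side.

```bash
python3 -m pendant '[{"travel":[0.04,0,0.01],"twist":0},{"travel":[0.09,0,0.013],"twist":0},{"travel":[0.12,0,0.013],"twist":0},{"travel":[0.12,0,0.013],"twist":0}]'
cat > lev.py <<'E'
from plan import *
import sys
k,off=sys.argv[1],float(sys.argv[2]);ths=[float(x) for x in sys.argv[3].split(',')]
show();s,p,M=pose();L=np.array([.4945,-.0802])
for n in("side","top"): cv2.imwrite(f"pics/{n}{k}.png",ctrl.get_image(n)[:,:,::-1])
a=cv2.imread(f'pics/side{k}.png')[190:360,220:390]; b=cv2.imread(f'pics/top{k}.png')[205:325,275:455]
cv2.imwrite(f'pics/z{k}.png',np.hstack([cv2.resize(a,(380,380),interpolation=2),cv2.resize(b,(420,380),interpolation=2)]))
for th in ths: print(th,row(p,M,[*tabpose(L,th,off,.062),.053],th+180))
E
python3 lev.py 9 .015 -92,-84,-76,-68,-60,-52,-44,-36,-28
```

```text
time: 10.2
position: [0.452, -0.1364, 0.0513]
tool_rot: [0.026, 1.567, -0.017]
ft_force: [-0.2, 0.7, -0.4]
grip_width: 0.01
t 10.2 p [ 0.452  -0.1364  0.0513] yaw 88.5 down -1.0 F [-0.2  0.7 -0.4] q7 -0.04
-92.0 ([-0.002, -0.005, 0.025], 0.008)
-84.0 ([-0.002, -0.006, 0.034], -0.132)
-76.0 ([-0.002, -0.006, 0.043], -0.271)
-68.0 ([-0.002, -0.006, 0.052], -0.411)
-60.0 ([-0.001, -0.003, 0.061], -0.551)
-52.0 ([-0.001, -0.0, 0.069], -0.69)
-44.0 ([-0.001, 0.004, 0.077], -0.83)
-36.0 ([-0.001, 0.01, 0.084], -0.97)
-28.0 ([-0.001, 0.016, 0.09], -1.109)
```

View pics/z9.png

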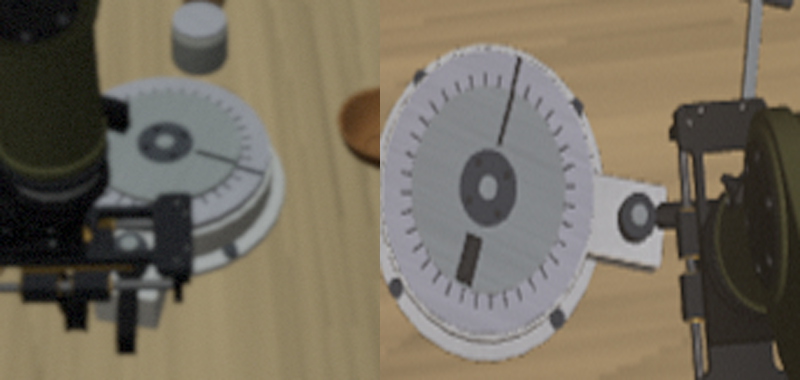

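The fingers (75,325 in the side crop) are on the robot side of the bar (127,330), with a gap between them. Pushing now.

```bash
python3 -m pendant '[{"travel":[-0.002,-0.005,0.012],"twist":0},{"travel":[-0.002,-0.005,0.022],"twist":0},{"travel":[-0.002,-0.006,0.03],"twist":-0.07},{"travel":[-0.002,-0.006,0.038],"twist":-0.2},{"travel":[-0.002,-0.006,0.047],"twist":-0.34},{"travel":[-0.001,-0.005,0.056],"twist":-0.48},{"travel":[-0.001,-0.002,0.064],"twist":-0.62},{"travel":[-0.001,0.002,0.073],"twist":-0.76},{"travel":[-0.001,0.004,0.077],"twist":-0.83},{"travel":[-0.001,0.004,0.077],"twist":-0.83}]'; python3 lev.py 10 .015 -44,-38,-32,-26,-20,-16,-12,-9
```

```text
time: 11.55
position: [0.532, -0.1367, 0.0559]
tool_rot: [-0.625, 1.47, 0.623]
ft_force: [-1.1, -0.8, -0.6]
grip_width: 0.001
t 11.55 p [ 0.532  -0.1367  0.0559] yaw 135.8 down -1.0 F [-1.1 -0.8 -0.6] q7 0.56
-44.0 ([0.003, 0.004, -0.0], -0.003)
-38.0 ([0.003, 0.003, 0.006], -0.108)
-32.0 ([0.003, 0.003, 0.013], -0.213)
-26.0 ([0.003, 0.003, 0.019], -0.317)
-20.0 ([0.003, 0.004, 0.026], -0.422)
-16.0 ([0.003, 0.005, 0.03], -0.492)
-12.0 ([0.003, 0.006, 0.035], -0.562)
-9.0 ([0.003, 0.007, 0.038], -0.614)
```

View pics/z10.png

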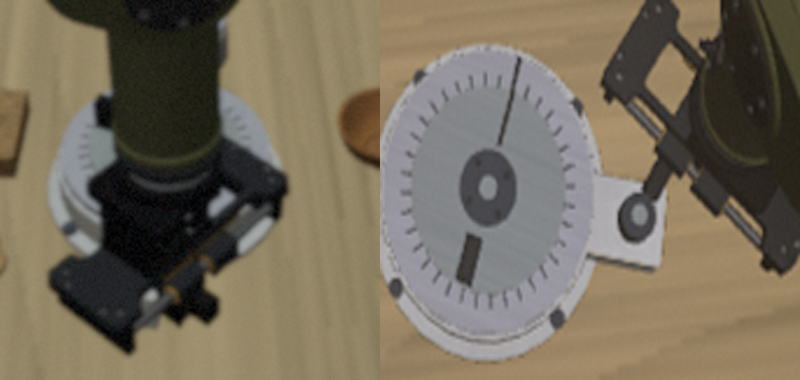

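The lever has swung to about -37° heading and the mark is still on the line. I'm carrying on to the stop.

```bash
python3 -m pendant '[{"travel":[0.002,0.003,0.005],"twist":-0.09},{"travel":[0.002,0.003,0.009],"twist":-0.15},{"travel":[0.002,0.003,0.013],"twist":-0.213},{"travel":[0.002,0.003,0.017],"twist":-0.28},{"travel":[0.002,0.003,0.021],"twist":-0.34},{"travel":[0.002,0.004,0.025],"twist":-0.4},{"travel":[0.002,0.005,0.028],"twist":-0.46},{"travel":[0.002,0.005,0.030],"twist":-0.49},{"travel":[0.002,0.005,0.030],"twist":-0.49}]'; python3 lev.py 11 .015 -16,-12,-9,-6
```

```text
time: 12.78
position: [0.5502, -0.1127, 0.0546]
tool_rot: [-1.002, 1.321, 0.991]
ft_force: [1.5, -3.6, 1.6]
grip_width: 0.005
t 12.78 p [ 0.5502 -0.1127  0.0546] yaw 163.8 down -1.0 F [ 1.5 -3.6  1.6] q7 0.94
-16.0 ([0.002, 0.001, 0.001], -0.004)
-12.0 ([0.002, -0.0, 0.005], -0.074)
-9.0 ([0.002, -0.001, 0.009], -0.126)
-6.0 ([0.002, -0.001, 0.012], -0.179)
```

View pics/z11.png

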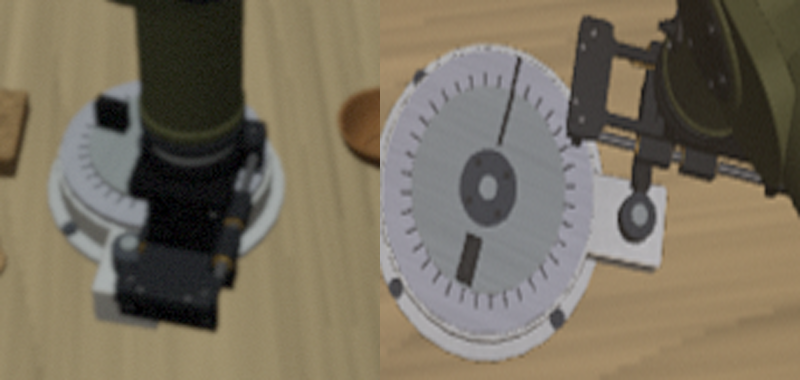

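```bash
python3 -m pendant '[{"travel":[0,0,0.001],"twist":-0.02},{"travel":[0,0,0.003],"twist":-0.05},{"travel":[0,0,0.004],"twist":-0.07},{"travel":[0,0,0.004],"twist":-0.07}]'; python3 -c "
from plan import *
show()"
```

```text
time: 13.38
position: [0.5509, -0.1107, 0.0546]
tool_rot: [-1.056, 1.296, 1.043]
ft_force: [0.6, -7.5, 2.1]
grip_width: 0.002
t 13.38 p [ 0.5509 -0.1107  0.0546] yaw 167.8 down -1.0 F [ 0.6 -7.5  2.1] q7 1.0
```

```bash
python3 -m pendant '[{"travel":[0,0,0.003],"twist":0},{"travel":[0,0,0.005],"twist":0},{"travel":[0,0,0.005],"twist":0},{"travel":[0,0,0.005],"twist":0}]'; python3 lev.py 12 .015 -12
```

```text
time: 13.88
position: [0.5509, -0.1107, 0.0546]
tool_rot: [-1.058, 1.304, 1.039]
ft_force: [-2.0, -12.4, 4.0]
grip_width: 0.008
t 13.88 p [ 0.5509 -0.1107  0.0546] yaw 167.6 down -1.0 F [ -2.  -12.4   4. ] q7 0.99
-12.0 ([0.002, -0.0, 0.003], -0.007)
```

View pics/z12.png

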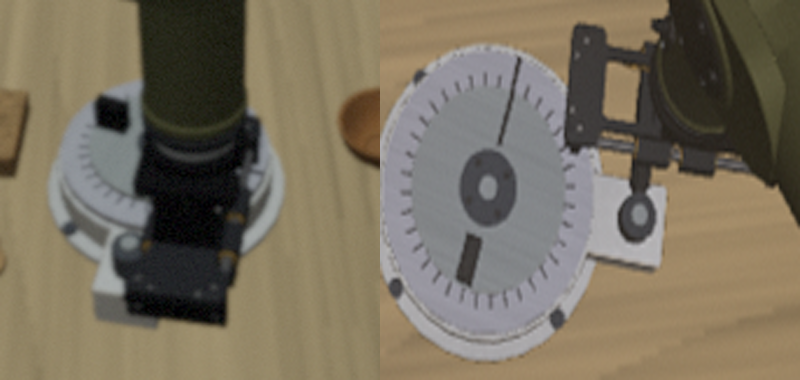

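A further push gave no motion while the force rose to 12 N, so the lever is at its stop. I'm backing off and lifting clear.

```bash
python3 -m pendant '[{"travel":[0,0,-0.008],"twist":0},{"travel":[0,0,-0.02],"twist":0},{"travel":[-0.03,0,-0.03],"twist":0},{"travel":[-0.09,0,-0.06],"twist":0},{"travel":[-0.13,0,-0.12],"twist":0},{"travel":[-0.15,0,-0.18],"twist":0},{"travel":[-0.15,0,-0.24],"twist":0},{"travel":[-0.15,0,-0.27],"twist":0},{"travel":[-0.15,0,-0.27],"twist":0}]'
python3 - <<'E'
from meas import *
from plan import *
show()
im={}
for n in("side","top"):
    im[n]=cv2.cvtColor(ctrl.get_image(n),cv2.COLOR_RGB2BGR);cv2.imwrite(f"pics/{n}13.png",im[n]);print(n,*meas(n,im[n]))
a=im['side'][190:360,220:390]; b=im['top'][205:325,265:445]
cv2.imwrite('pics/z13.png',np.hstack([cv2.resize(a,(380,380),interpolation=2),cv2.resize(b,(420,380),interpolation=2)]))
E
```

```text
time: 15.1
position: [0.4899, -0.3771, 0.2055]
tool_rot: [-1.051, 1.306, 1.035]
ft_force: [-0.4, -0.1, 0.3]
grip_width: 0.006
t 15.1 p [ 0.4899 -0.3771  0.2055] yaw 167.2 down -1.0 F [-0.4 -0.1  0.3] q7 1.57
side [0.5261 0.048  0.0714] 0.0031 {'mark': [(141.5, 100), (151.0, 100), (160.99, 101), (170.0, 100), (-168.0, 102), (-144.01, 103), (-125.5, 103), (-115.03, 103), (-21.93, 35)], 'target': [(107.1, 113), (119.52, 115), (162.98, 132), (-170.5, 114), (-156.01, 112), (-116.01, 116), (-103.99, 117), (-22.02, 38)]}
top [0.5263 0.0517 0.0699] 0.0005 {'mark': [(151.31, 67), (159.55, 68), (-24.53, 60)], 'target': [(-23.46, 75)]}
```

View pics/z13.png

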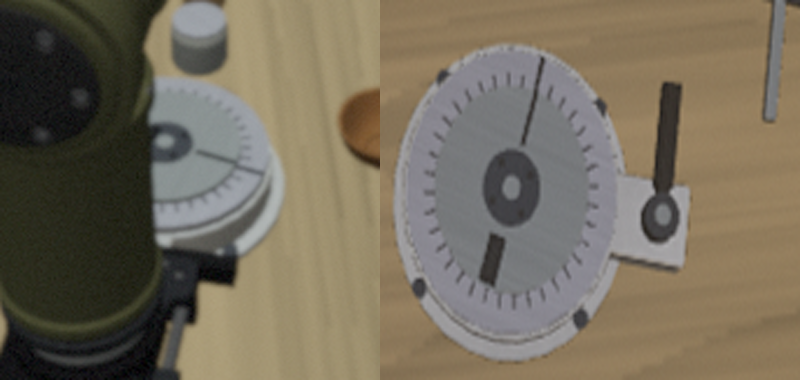

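View pics/top13.png

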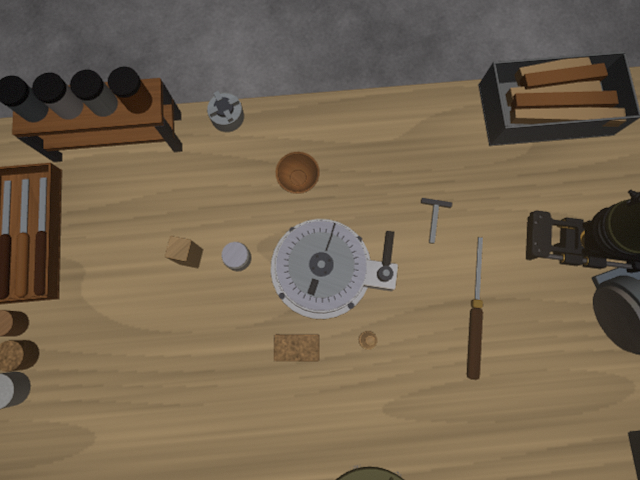

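The final top view shows the mark (329,250)–(333,230) continuous with the long line. The lever bar, pivot (386,273) to tip (389,232), has turned about 81° ≈ 1.4 rad, and all loose items are where they started.

```bash
python3 -c "
from bench import ctrl
print(ctrl.close_job(), ctrl.get_state()['time'])"
```

```text
the job is handed in; nothing more can be done
the job is handed in; nothing more can be done
```

I turned the dial about 167° counter-clockwise by pushing the tab with the shut fingers, until its mark sat on the long line. I then pushed the clamp lever round to its closed stop, backed away and handed the job in just after 15 s on the robot's clock. The hand-in gave no verdict, so these are my own last checks:

- **Mark on line:** the two cameras disagree slightly. The side view puts the mark 0.1° off the line, and the top view 1.1° (about 1.3 mm at the rim). Both are inside the 4 mm limit, and neither changed when the lever closed.
- **Lever:** a last push gave no further motion while the force rose to about 12 N. In the top picture the bar has turned about 81°, or 1.42 rad against the 1.4 rad stop.
- **Collar and loose things:** the long line measured within 0.1° of its starting angle. In the last top picture, the loose things look to be where they started, judged by eye.
- **Fingers:** they stayed shut throughout and only pushed one face at a time. The arm was well clear of everything at hand-in.

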